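# Fold the drill rack down and shut the drill case

## Robot

A 6-joint arm with a two-finger parallel gripper is mounted at the origin on the work surface. World frame = base frame: x ahead of the robot, y to its left, z up, the work surface at z = 0. Lengths are in mm, angles in rad, forces in N, time in s.
With the tool pointing down it reaches from about 400 to 925 mm from the base axis. Payload 12.5 kg.
Tool frame: the origin (TCP) lies midway between the tips of the shut fingers; the grasp point (between the pads) lies 19 mm behind it; y points along the fingers, x is the direction in which the jaws open and shut, and the axes are right-handed (so a half turn about y gives the same grasp; the last joint's range is limited). The gripper opens to 95 mm and grips with 3 to 60 N. Pads are 20 mm wide; open, the fingers measure 119 mm over their backs; the gripper's body (75 mm by 180 mm) begins 59 mm behind the grasp point.
Start: joints at [1.158, 0.491, 1.559, -0, 1.092, -0.106], TCP at [188.739, 595.839, 214.661] pointing down, gripper open.
Joint ranges: [-3.1, 3.1], [-0.84, 2.19], [0.05, 2.79], [-1.13, 4.28], [0.06, 2.93], [-2.69, 2.69]. Speed limits (rad/s): [2.22, 2.22, 2.79, 3.14, 3.14, 3.14].

## Interface

Orientations are given as [roll, pitch, yaw] about the fixed x, y, z axes, in that order (R = Rz(yaw) Ry(pitch) Rx(roll)).
In Python, from cell import env, vision, job gives the robot as it stands.
- The arm moves only by the shell command python3 -m crank 'ROWS' [OPENING]. ROWS is JSON, a list of rows, each a list of 6 numbers: the shift along the tool's x, y, z in mm, then the turn, a rotation vector about the tool's x, y, z in degrees. In form: [[x, y, z, rx, ry, rz], ...]. A call has 1 to 5 rows; each row is the pose to reach, as a shift and turn from the pose measured when the call began, along the tool's axes at that moment; what a row does not reach only later rows make up. A row lasts 1/10 s, in which the tool goes at most 50 mm and 8.59 degrees, less where a joint would pass 70% of its speed; a pose out of reach is approached as far as the arm can. A call with a gripper value outside its range is refused whole. OPENING is the opening, from 0 (shut) to 1 (fully open), set as the call begins (- or left out, the last holds). The fingers move at their own pace and stop on an object; the grip force is fixed at half the most. Time passes only in rows, so rows that repeat a pose let the fingers close. It gives the time, the measured TCP pose, the force and the opening at its end, in the units of the state.
- env.state(): the state, without advancing time (a new reading comes with each control period).
- vision.read_camera(name): name is "scene" or "side" or "wrist"; returns (picture, depth): 420x560x3 uint8, blue, green, red; 420x560 float32, mm along the optical axis (not along the pixel's ray), 0 where there is no reading.
- vision.calibration(name): a dict with "vertical_fov" (degrees; the focal length in pixels is half the picture's height over the tangent of half this angle, whatever the lens; pixels are square), "cx", "cy" (the principal point, pixels), "pose" (4x4, takes a point from camera to world coordinates). Camera axes: x right, y down, z forward; pixel columns grow to the right and rows downward; lengths in mm; the calibration is good to about 2 mm. The wrist camera is an equidistant fisheye: a pixel r from the principal point sees the ray r / f radians off the axis. A picture is of the moment at which its call begins: read the wrist's pose just before it. calibration takes no time and is no camera call; for the wrist camera it gives the pose at the moment of the call.
- job.job_done(): hands the job in, once; it reports no verdict.
The state is a dict: "t": time; "joints": joint angles; "qvel": joint speeds; "tau": joint torques, N m; "eef_pos": TCP position; "tcp_rot": TCP orientation; "ft_force": force on the tool from outside, world axes, zero at the start; "moment": the same for the moment, N m; "opening": opening from 0.0 (shut) to 1.0 (fully open).
Only numpy, scipy, OpenCV 4.12 (cv2) and the standard library are available. Lean on these libraries where they do the work, as an engineer would, in place of code of your own. Each camera call takes 0.05 s, during which the arm holds its last target.

## Task

Shut the drill case on the bench: with the fingers alone, first push its upright drill rack over until it lies flat in the tray, and then, from behind the raised lid, push the lid over and press it fully shut over the rack. Do this gently, without slamming, squeezing or forcing anything; do not lift or tip the case or shove it along the bench, and leave everything else on the bench standing where it is.

Things in the scene. Friction and masses are not known exactly. Their poses are not given: they have to be found in the camera images.
- case: Drill case of grey painted sheet steel, standing loose on four rubber feet, about 2.5 kg in all. Its tray is 206 mm long (case x), 176 mm wide (case y), open at the top, rim 46 mm above the bench, walls 2 mm. Origin: centre of the underside, at bench height. Case z is up; the drill rack is hinged along the -y long wall, the lid along the +y long wall, both hinges parallel to case x. A fixed gallery of small drills lies on the tray floor, below the rack; leave it alone.
- rack (a joint): Hinge of the drill rack (the upright flap: a steel panel with 13 large twist drills, 7 to 13 mm, held on its inner side). 0 = folded flat into the tray (a firm stop), 1.57 = upright, 1.62 = the other stop; rad. It starts upright. The hinge is stiff with friction (0.42 N m) and stays where it is left; it takes about 3 to 6 N near the panel's free edge, pushed from the outer (case -y) side over towards the lid and down.
- rack_hinge (a point): Middle of the rack's hinge axis: in the case frame at y -78 mm, z 38 mm. The panel is 196 mm long along case x, centred; its plain outer face runs from 4 to 124 mm from the axis, 5 mm off the axis (outward when upright, upper face when folded; then 43 mm above the bench, 3 mm below the tray's rim). Site axes: x along the hinge, y from the hinge towards the panel's free edge, z out of the outer face.
- rack_edge (a point): Middle of the panel's free edge, on its outer face, 124 mm from the hinge axis; about 160 mm above the bench when upright. Drill points behind the panel stand up to 31 mm past this edge and the drills reach 14 mm (brackets 17 mm) behind the hinge axis plane, on the inner side. Axes as rack_hinge.
- lid (a joint): Hinge of the lid. 0 = shut, resting on the tray's rim (a firm stop); 1.57 = upright; 2.05 = the open stop, leaning back; rad. It starts open, leaning back past upright. The hinge is stiff with friction (0.36 N m) and stays where it is left, at any angle; it takes about 2 to 4 N near the free edge, pushed from behind (case +y side) over the tray and then down. There is no force from the catch.
- lid_hinge (a point): Middle of the lid's hinge axis: in the case frame at y +88 mm, z 46.5 mm. The lid is a shallow steel shell, 206 mm long along case x, 176 mm from hinge to free edge, 14.5 mm deep, plate 2.5 mm; its outer face lies 14.5 mm off the hinge axis and is 61 mm above the bench when shut. Site axes: x along the hinge, -y from the hinge towards the free edge, z out of the outer face (up when shut, away from the tray, to case +y, when open).
- lid_edge (a point): Middle of the lid's free edge, on its outer face, 176 mm from the hinge axis; about 205 to 225 mm above the bench at the start. A bent steel catch 34 mm wide sticks out 10 mm beyond the edge here and hangs 14 mm below the lid's rim when shut. Axes as lid_hinge.
- cup_red_a: Bystander: dark red bellows vacuum cup, 42 mm across, 53 mm tall, standing just in front of the drill case, on the rack's side. Origin: centre of its underside.
- cup_red_b: Bystander: a second dark red bellows vacuum cup, 42 mm across, 53 mm tall, standing beside one end of the drill case. Origin: centre of its underside.
- cup_black: Bystander: black bellows vacuum cup, 32 mm across, 48 mm tall. Origin: centre of its underside.
- cup_clear: Bystander: whitish silicone vacuum cup, 35 mm across, 40 mm tall. Origin: centre of its underside.
- collet: Bystander: steel spring collet, 33 mm across, 46 mm tall, standing on its small end. Origin: centre of its underside.
- setup_block: Bystander: hardened steel setup block, 76 x 51 x 25 mm, lying flat. Origin: centre of its underside.
- wrench: Bystander: open-ended steel wrench, 160 mm long, lying flat. Origin: centre of its underside.
- oil_bottle: Bystander: white oil bottle with a black cap, 52 mm across, 150 mm tall. Origin: centre of its underside.

How it is judged (in metres and radians):
On the way, in this order (a step that is already met when the one before it is completed fails the run):
1. the drill rack lies flat in the tray (within 0.06 rad) while the lid is still open (value of joint rack below 0.06 rad and value of joint lid above 1.2 rad), for 0.2 s.
2. the lid is shut (within 0.035 rad) over the folded rack (value of joint lid below 0.035 rad and value of joint rack below 0.06 rad), for 0.2 s.
At the end, for the whole second after the job is handed in: The rack is folded flat (joint below 0.06 rad), the lid is shut on the rim (joint below 0.035 rad, 6 mm at its edge), and the case stands still and level on its feet within 40 mm of where it began (all of step 2 and linear speed of case below 0.01 m/s and height (world z) of case below 0.006 m and angle between case's own z axis and vertical below 0.03 rad and distance of case from where it was at the start of the episode below 0.04 m); the robot touches nothing.
It fails at once if the drill case is lifted (its underside 12 mm up), tipped (more than 4 degrees) or shoved more than 40 mm along the bench (height (world z) of case above 0.012 m or angle between case's own z axis and vertical above 0.07 rad or distance of case from where it was at the start of the episode above 0.04 m).
It fails at once if the rack or the lid is slammed (over 4 rad/s downwards, about 0.6 m/s at the edge) (velocity of joint any of rack, lid below -4 rad/s).
It fails at once if the case, its rack or its lid is squeezed or forced by the fingers with over 60 N (contact force between the fingers and case above 60 N).
It fails at once if the arm or the gripper's body, not the fingers, pushes the case, its rack or its lid with over 5 N (contact force between the arm and case above 5 N).
It fails at once if another thing on the bench is moved more than 25 mm, lifted or knocked over (distance of any of cup_red_a, cup_red_b, cup_black, cup_clear, collet, setup_block, wrench, oil_bottle from where it was at the start of the episode above 0.025 m or angle between any of cup_red_a, cup_red_b, cup_black, cup_clear, collet, setup_block, wrench, oil_bottle's own z axis and vertical above 0.5 rad).
It also fails if it takes over 53 s, if anything falls off the work surface, if the arm or the gripper's body presses on something with over 40 N, if the wrist force passes 120 N, or if a joint passes its speed limit or range.

## Working session

There is one attempt and no reset: what is moved stays moved. The work goes in short steps, Python scripts to look and compute and a shell command to move; the robot and the scene stay as the last step left them, time stands still between calls to the robot, and variables do not carry over. Pictures are saved under pics/ and viewed, and the job is handed in when it is done.

```bash
ls; mkdir -p pics; python3 - <<'E'
from cell import env, vision, job
import cv2, numpy as np
print(env.state())
for n in ["scene","side","wrist"]:
    c=vision.calibration(n); print(n,c)
    p,d=vision.read_camera(n)
    cv2.imwrite(f"pics/{n}0.png",p); np.save(f"pics/{n}0.npy",d)
E
```

```text
pics
{'t': 0.0, 'joints': array([ 1.15841892e+00,  4.91576743e-01,  1.55946564e+00,  1.08372955e-05,
        1.09170060e+00, -1.05625986e-01]), 'qvel': array([ 0.00035121, -0.00030715,  0.00020465,  0.00069163,  0.00117398,
       -0.00081133]), 'tau': array([ 3.59441263e-03, -6.12651801e+01, -2.58166891e+01,  6.93629170e-02,
        4.83231072e-02, -8.86212592e-05]), 'eef_pos': array([188.61694127, 595.59558981, 214.04549959]), 'tcp_rot': array([-1.57066549e+00,  1.14291121e-03,  1.26403998e+00]), 'ft_force': array([0.68637036, 0.53538322, 0.16929022]), 'moment': array([ 0.00624661, -0.02216674,  0.00661984]), 'opening': 0.9987991796370128}
scene {'vertical_fov': 46.382366684641966, 'cx': 271.2952645711983, 'cy': 212.20142107295527, 'pose': array([[ 7.52570759e-01,  4.06293250e-01, -5.18230689e-01,
         1.30464213e+03],
       [ 6.58369547e-01, -4.80560044e-01,  5.79319931e-01,
        -8.19154811e+02],
       [-1.36671852e-02, -7.77166545e-01, -6.29146541e-01,
         9.41176405e+02],
       [ 0.00000000e+00,  0.00000000e+00,  0.00000000e+00,
         1.00000000e+00]])}
side {
[... 178 characters left out ...]

       [-4.49913125e-01, -7.13500292e-01,  5.37117783e-01,
        -9.29667538e+02],
       [ 8.97745225e-03, -6.05009871e-01, -7.96167358e-01,
         1.44419642e+03],
       [ 0.00000000e+00,  0.00000000e+00,  0.00000000e+00,
         1.00000000e+00]])}
wrist {'vertical_fov': 65.70646984690485, 'cx': 279.3658443368936, 'cy': 214.62671365958772, 'pose': array([[ 3.01913633e-01,  9.22800944e-01,  2.39346142e-01,
         1.22178227e+02],
       [ 9.53335266e-01, -2.92198480e-01, -7.59731506e-02,
         6.17175258e+02],
       [-1.71516246e-04,  2.51114448e-01, -9.67957388e-01,
         3.84194754e+02],
       [ 0.00000000e+00,  0.00000000e+00,  0.00000000e+00,
         1.00000000e+00]])}
```

View pics/scene0.png

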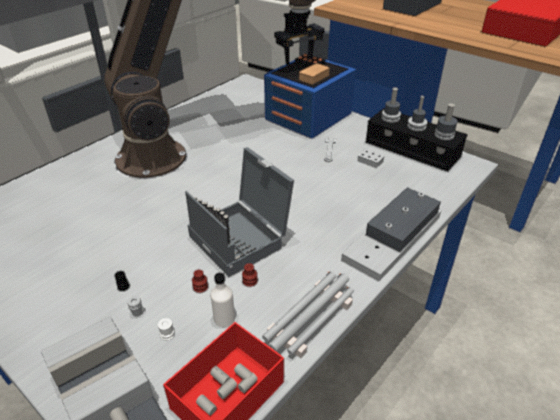

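View pics/side0.png

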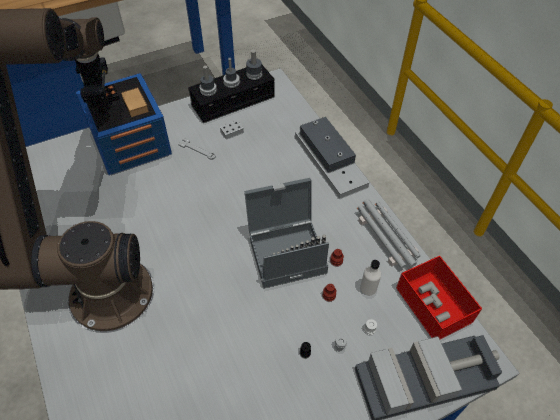

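View pics/wrist0.png

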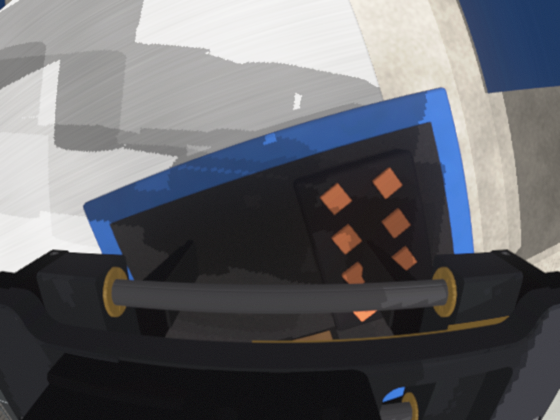

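```bash
cat > h.py <<'E'
from cell import env, vision, job
import cv2, numpy as np
from scipy.spatial.transform import Rotation as R
def cloud(n,d,c=None):
    c=c or vision.calibration(n)
    f=210/np.tan(np.radians(c["vertical_fov"])/2)
    v,u=np.mgrid[0:420,0:560]
    P=np.stack([(u-c["cx"])/f*d,(v-c["cy"])/f*d,d],-1)
    W=P@c["pose"][:3,:3].T+c["pose"][:3,3]
    W[d<=0]=np.nan
    return W
def proj(n,p):
    c=vision.calibration(n); f=210/np.tan(np.radians(c["vertical_fov"])/2)
    q=(np.atleast_2d(p)-c["pose"][:3,3])@c["pose"][:3,:3]
    return np.c_[q[:,0]/q[:,2]*f+c["cx"],q[:,1]/q[:,2]*f+c["cy"]]
E
python3 - <<'E'
from h import *
np.set_printoptions(precision=1,suppress=True)
for n,pts in (("scene",[(265,158),(243,155),(287,184),(288,225),(190,200),(228,226),(231,268),(196,240),(250,275),(200,280),(222,290),(120,280),(135,305),(166,330),(370,157),(305,90),(350,75)]),("side",[(279,188),(248,192),(310,182),(262,278),(327,270),(327,240),(336,257),(330,292),(370,280),(125,95),(165,150),(105,165),(87,115),(195,148)])):
    W=cloud(n,np.load(f"pics/{n}0.npy"))
    for u,v in pts:
        print(n,u,v,W[v,u])
    im=cv2.imread(f"pics/{n}0.png")
    x0,y0=(170,140) if n=="scene" else (225,160)
    cv2.imwrite(f"pics/{n}0c.png",cv2.resize(im[y0:y0+150,x0:x0+200],None,fx=4,fy=4,interpolation=cv2.INTER_CUBIC))
    np.save(f"pics/{n}0w.npy",W)
E
```

```text
scene 265 158 [309.9 264.5  -1.9]
scene 243 155 [462.7   6.6 198. ]
scene 287 184 [646.5 -20.4 197.4]
scene 288 225 [606.3  34.6  -0.5]
scene 190 200 [ 450.3 -188.6  146.5]
scene 228 226 [ 616.  -209.4  160.6]
scene 231 268 [ 625.6 -220.7   29.8]
scene 196 240 [ 465.1 -199.4   18.8]
scene 250 275 [ 685.6 -212.1   37.6]
scene 200 280 [ 602.3 -306.5   38.3]
scene 222 290 [ 721.8 -338.2  114.2]
scene 120 280 [ 450.1 -438.    39.7]
scene 135 305 [ 549.5 -464.8   44.6]
scene 166 330 [ 654.  -458.9   32.7]
scene 370 157 [607.4 475.8  20.9]
scene 305 90 [318.6 473.6 183.4]
scene 350 75 [363.9 689.3 179.5]
side 279 188 [560.  -25.2 228.3]
side 248 192 [473.9   9.2 218.5]
side 310 182 [663.4 -30.3 207.4]
side 262 278 [ 423.9 -184.6   48.6]
side 327 270 [ 621.7 -236.4   25.7]
side 327 240 [ 687.9 -123.8   -0.9]
side 336 257 [ 664.  -216.2   42.6]
side 330 292 [ 586.5 -314.2   41.3]
side 370 280 [ 692.  -355.7   95.4]
side 125 95 [271.2 592.  220.3]
side 165 150 [340.5 471.3  27.8]
side 105 165 [123.8 468.2  55. ]
side 87 115 [129.  589.3 187.5]
side 195 148 [446.2 446.8  12.8]
```

View pics/scene0c.png

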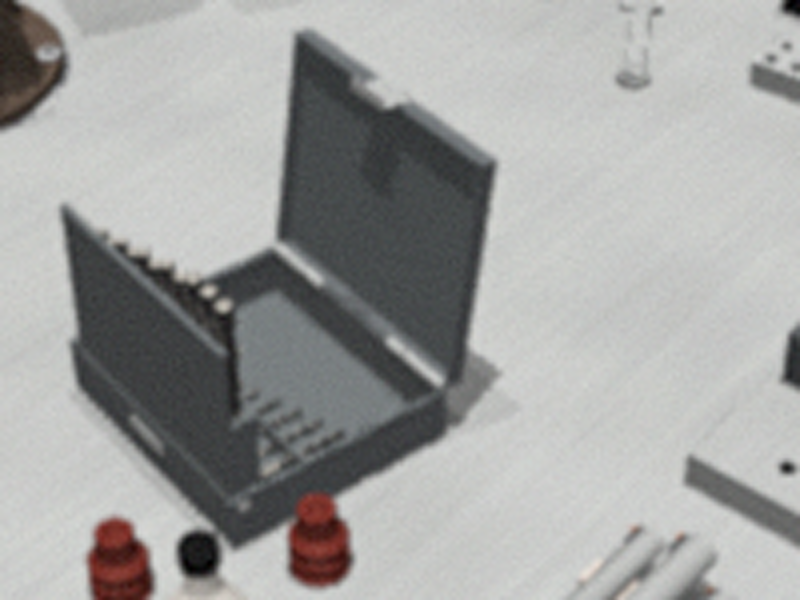

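View pics/side0c.png

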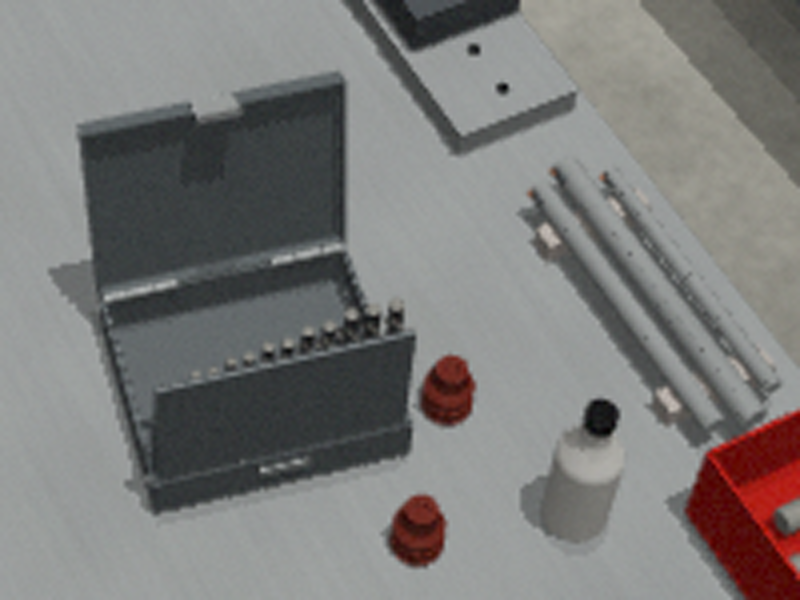

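```bash
cat >> h.py <<'E'
def ray(n,u,v,z):
    c=vision.calibration(n); f=210/np.tan(np.radians(c["vertical_fov"])/2)
    d=c["pose"][:3,:3]@np.array([(u-c["cx"])/f,(v-c["cy"])/f,1]); o=c["pose"][:3,3]
    return o+d*(z-o[2])/d[2]
E
python3 - <<'E'
from h import *
from scipy.optimize import least_squares
np.set_printoptions(precision=1,suppress=True)
S=lambda a,b:("scene",170+a/4,140+b/4)
D=lambda a,b:("side",225+a/4,160+b/4)
obs=[(S(240,497),(103,-88,46)),(S(443,395),(103,88,46)),(S(75,343),(-103,-88,46)),
(D(412,428),(103,-88,46)),(D(150,482),(-103,-88,46)),(D(100,300),(-103,88,46)),
(S(66,206),(-98,-83,162)),(S(226,355),(98,-83,162)),(D(154,388),(-98,-83,162)),(D(413,334),(98,-83,162))]
def res(p,full=False):
    x,y,a,l=p; Rz=R.from_euler('z',a).as_matrix()
    r=[]
    o=obs[:]
    # lid outer edge corners
    for (c,s) in ((S(303,30),-1),(S(495,160),1),(D(80,126),-1),(D(343,73),1)):
        o.append((c,(s*103,88-176*np.cos(l)+14.5*np.sin(l)*1.0, 46.5+176*np.sin(l)+14.5*np.cos(l))))
    for (n,u,v),q in o:
        w=Rz@np.array(q)+[x,y,0]
        r+=list((proj(n,w)[0]-[u,v]))
    return np.array(r)
s=least_squares(res,[550,-110,-.2,1.75],loss='soft_l1')
print(s.x*[1,1,1,1],s.x[2:]); print(res(s.x).reshape(-1,2))
for n in("scene","side"):
    W=np.load(f"pics/{n}0w.npy").reshape(-1,3)
    Rz=R.from_euler('z',s.x[2]).as_matrix()
    C=(W-[s.x[0],s.x[1],0])@Rz
    m=(abs(C[:,0])<85)&(abs(C[:,1]+83)<20)&(C[:,2]>60)&(C[:,2]<150); print(n,"rack face y",np.percentile(C[m,1],[10,50,90]))
    m=(abs(C[:,0])<85)&(abs(C[:,1]+88)<15)&(C[:,2]>12)&(C[:,2]<38); print(n,"wall",np.percentile(C[m,1],[10,50,90]))
    m=(abs(C[:,0])<85)&(abs(C[:,1]-118)<40)&(C[:,2]>80)&(C[:,2]<200); print(n,"lid slope",np.polyfit(C[m,2],C[m,1],1))
E
```

```text
[ 543.3 -123.4   -0.2    1.7] [-0.2  1.7]
[[-1.6  1.5]
 [ 1.5 -1.5]
 [-0.7 -0.9]
 [-0.1 -2.7]
 [ 0.5 -1. ]
 [-0.3 -1.8]
 [-1.1  0.5]
 [-0.8  1. ]
 [-0.1  0.2]
 [ 0.5 -1.2]
 [ 0.1 -0.1]
 [-1.2  0.7]
 [-0.3 -0.5]
 [-0.1 -0.7]]
scene rack face y [-85.8 -84.5 -83.3]
scene wall [-92.  -90.5 -89.2]
scene lid slope [ 0.2 90. ]
side rack face y [-89.6 -87.3 -85. ]
side wall [-95.7 -93.4 -90.6]
side lid slope [ 0.2 87.8]
```

```bash
cat >> h.py <<'E'
CX,CY,CA=543.3,-125.0,None
E
python3 - <<'E'
from h import *
import re
a=None
# refit compactly
from scipy.optimize import least_squares
S=lambda a,b:("scene",170+a/4,140+b/4)
D=lambda a,b:("side",225+a/4,160+b/4)
obs=[(S(240,497),(103,-88,46)),(S(443,395),(103,88,46)),(S(75,343),(-103,-88,46)),
(D(412,428),(103,-88,46)),(D(150,482),(-103,-88,46)),(D(100,300),(-103,88,46)),
(S(66,206),(-98,-83,162)),(S(226,355),(98,-83,162)),(D(154,388),(-98,-83,162)),(D(413,334),(98,-83,162))]
def res(p):
    x,y,a,l=p; Rz=R.from_euler('z',a).as_matrix(); r=[]; o=obs[:]
    for (c,s) in ((S(303,30),-1),(S(495,160),1),(D(80,126),-1),(D(343,73),1)):
        o.append((c,(s*103,88-176*np.cos(l)+14.5*np.sin(l), 46.5+176*np.sin(l)+14.5*np.cos(l))))
    for (n,u,v),q in o: r+=list((proj(n,Rz@np.array(q)+[x,y,0])[0]-[u,v]))
    return np.array(r)
s=least_squares(res,[550,-110,-.2,1.75],loss='soft_l1'); print(np.round(s.x,3))
x,y,a,l=s.x; Rz=R.from_euler('z',a).as_matrix()
for n,u,v,z in (("side",336,250,45),("side",330,286,45),("side",375,265,145),("side",432//1,300,0),("scene",249,268,45),("scene",199,273,45),("scene",219,279,145)):
    w=ray(n,u,v,z); print(n,u,v,np.round(w),np.round((w-[x,y,0])@Rz))
for n in("scene","side"):
    W=np.load(f"pics/{n}0w.npy").reshape(-1,3)
    C=(W-[x,y,0])@Rz
    m=(abs(C[:,1]+83)<20)&(C[:,2]>60)&(C[:,2]<150)&(abs(C[:,0])<85); print(n,"rack yaw err",np.polyfit(C[m,0],C[m,1],1))
t=open("h.py").read(); t=re.sub(r"CX,CY,CA=.*","CX,CY,CA=%.1f,%.1f,%.4f"%(x,y-1.5,a),t); open("h.py","w").write(t+'''
def plan(cx,cy,z,tilt):
    """target in case frame (mm), tilt deg about tool x (+: tips lean to +yc); prints row from current pose"""
    s=env.state(); R0=R.from_euler('xyz',s["tcp_rot"]); p0=np.array(s["eef_pos"])
    Rt=R.from_euler('z',CA)*R.from_euler('x',-np.pi/2+np.radians(tilt))
    w=R.from_euler('z',CA).apply([cx,cy,0])+[CX,CY,z]
    print("row",np.round(R0.inv().apply(w-p0),1),np.round(np.degrees((R0.inv()*Rt).as_rotvec()),1))
def cs():
    s=env.state(); p=R.from_euler('z',-CA).apply(np.array(s["eef_pos"])-[CX,CY,0])
    d=R.from_euler('z',-CA).apply(R.from_euler('xyz',s["tcp_rot"]).as_matrix()[:,1])
    f=R.from_euler('z',-CA).apply(s["ft_force"])
    print("t",round(s["t"],2),"case tcp",np.round(p,1),"tooldir",np.round(d,2),"F",np.round(f,1),"op",round(s["opening"],2),"q",np.round(s["joints"],2))
''')
E
tail -20 h.py; python3 -c "
from h import *
cs(); plan(0,-150,340,0)"
```

```text
[ 5.43299e+02 -1.23360e+02 -1.98000e-01  1.67900e+00]
side 336 250 [ 676. -195.   45.] [144. -44.  45.]
side 330 286 [ 595. -298.   45.] [  85. -161.   45.]
side 375 265 [ 710. -341.  145.] [ 206. -181.  145.]
side 432 300 [ 865. -458.    0.] [ 381. -265.    0.]
scene 249 268 [ 672. -201.   45.] [141. -51.  45.]
scene 199 273 [ 588. -296.   45.] [  77. -160.   45.]
scene 219 279 [ 715. -338.  145.] [ 211. -176.  145.]
scene rack yaw err [ 1.21462068e-03 -8.44690602e+01]
side rack yaw err [-6.07777692e-04 -8.73104850e+01]
    c=vision.calibration(n); f=210/np.tan(np.radians(c["vertical_fov"])/2)
    q=(np.atleast_2d(p)-c["pose"][:3,3])@c["pose"][:3,:3]
    return np.c_[q[:,0]/q[:,2]*f+c["cx"],q[:,1]/q[:,2]*f+c["cy"]]
def ray(n,u,v,z):
    c=vision.calibration(n); f=210/np.tan(np.radians(c["vertical_fov"])/2)
    d=c["pose"][:3,:3]@np.array([(u-c["cx"])/f,(v-c["cy"])/f,1]); o=c["pose"][:3,3]
    return o+d*(z-o[2])/d[2]
CX,CY,CA=543.3,-124.9,-0.1981

def plan(cx,cy,z,tilt):
    """target in case frame (mm), tilt deg about tool x (+: tips lean to +yc); prints row from current pose"""
  
[... 156 characters left out ...]
w=R.from_euler('z',CA).apply([cx,cy,0])+[CX,CY,z]
    print("row",np.round(R0.inv().apply(w-p0),1),np.round(np.degrees((R0.inv()*Rt).as_rotvec()),1))
def cs():
    s=env.state(); p=R.from_euler('z',-CA).apply(np.array(s["eef_pos"])-[CX,CY,0])
    d=R.from_euler('z',-CA).apply(R.from_euler('xyz',s["tcp_rot"]).as_matrix()[:,1])
    f=R.from_euler('z',-CA).apply(s["ft_force"])
    print("t",round(s["t"],2),"case tcp",np.round(p,1),"tooldir",np.round(d,2),"F",np.round(f,1),"op",round(s["opening"],2),"q",np.round(s["joints"],2))
t 0.15 case tcp [-489.5  636.7  214.2] tooldir [-0. -0. -1.] F [ 0.3 -0.2  0.7] op 1.0 q [ 1.16  0.49  1.56  0.    1.09 -0.11]
row [-729.  -125.2 -572. ] [ 0.  83.8 -0. ]
```

```bash
python3 -m crank '[[0,-45,0,0,0,0],[0,-90,0,0,4,0],[-20,-120,-28,0,12,0],[-45,-125,-63,0,20,0],[-70,-125,-98,0,28,0]]' 0; python3 -c "
from h import *
cs(); plan(-150,330,340,0); plan(0,-150,340,0)"
```

```text
t: 0.65
eef_pos: [261.5, 498.6, 340.4]
tcp_rot: [-1.571, -0.001, 0.771]
ft_force: [0.3, 1.5, -0.3]
opening: 0.64
t 0.65 case tcp [-399.   555.8  340.4] tooldir [ 0.  0. -1.] F [-0.   1.6 -0.3] op 0.64 q [ 0.97  0.3   1.53 -0.    1.31  0.2 ]
row [-4.510e+01  3.000e-01 -3.331e+02] [-0.  55.5  0.1]
row [-3.558e+02 -1.000e-01 -7.285e+02] [-0.  55.5  0.1]
```

```bash
python3 -m crank '[[-6,0,-45,0,8,0],[-12,0,-90,0,16,0],[-18,0,-135,0,24,0],[-25,0,-180,0,32,0],[-32,0,-225,0,40,0]]' 0; python3 -c "
from h import *
cs(); plan(-70,170,340,0); plan(0,-150,340,0)"
```

```text
t: 1.15
eef_pos: [395.9, 313.2, 340.3]
tcp_rot: [-1.57, -0.001, 0.067]
ft_force: [0.9, 1.0, -0.2]
opening: 0.217
t 1.15 case tcp [-230.7  400.5  340.3] tooldir [ 0.  0. -1.] F [ 0.7  1.1 -0.2] op 0.22 q [0.54 0.2  1.66 0.   1.28 0.47]
row [ 9.470e+01  2.000e-01 -2.646e+02] [-0.1 15.2  0. ]
row [ 7.840e+01 -1.000e-01 -5.917e+02] [-0.1 15.2  0. ]
```

```bash
python3 -m crank '[[10,0,-47,0,8,0],[18,0,-94,0,15,0],[24,0,-142,0,15,0],[30,0,-190,0,15,0],[36,0,-238,0,15,0]]' 0; python3 -c "
from h import *
cs(); plan(0,-150,340,20)"
```

```text
t: 1.65
eef_pos: [447.6, 76.2, 340.2]
tcp_rot: [-1.57, -0.001, -0.195]
ft_force: [1.1, 1.0, -1.0]
opening: 0.002
t 1.65 case tcp [-133.4  178.4  340.2] tooldir [ 0.  0. -1.] F [ 0.9  1.2 -1. ] op 0.0 q [0.02 0.12 1.76 0.   1.26 0.22]
row [ 1.322e+02 -1.000e-01 -3.288e+02] [19.9  0.2  0. ]
```

```bash
python3 -m crank '[[0,0,-47,0,0,0],[3,0,-94,0,0,0],[6,0,-142,0,0,0],[9,0,-190,0,0,0],[12,0,-238,0,0,0]]' 0; python3 -c "
from h import *
cs(); plan(0,-150,260,25)"
```

```text
t: 2.15
eef_pos: [412.6, -161.4, 340.0]
tcp_rot: [-1.57, -0.001, -0.195]
ft_force: [2.2, 0.0, 0.2]
opening: 0.005
t 2.15 case tcp [-121.   -61.5  340. ] tooldir [ 0.  0. -1.] F [2.1 0.4 0.2] op 0.0 q [-0.52  0.1   1.78  0.    1.25 -0.33]
row [120.6  80.1 -89. ] [24.9  0.2  0. ]
```

```bash
python3 -m crank '[[40,0,-30,6,0,0],[80,0,-60,12,0,0],[120,0,-89,18,0,0],[120,40,-89,25,0,0],[120,80,-89,25,0,0]]' 0; python3 -c "
from h import *
cs(); plan(0,-150,140,25);plan(0,-120,140,25)"
```

```text
t: 2.65
eef_pos: [513.2, -274.7, 257.2]
tcp_rot: [-1.129, -0.0, -0.199]
ft_force: [-0.1, -0.6, -1.4]
opening: 0.004
t 2.65 case tcp [-1.000e-01 -1.528e+02  2.572e+02] tooldir [ 0.    0.43 -0.9 ] F [ 0.1 -0.6 -1.4] op 0.0 q [-0.78  0.48  1.54  0.37  1.39 -0.69]
row [  0.  107.1 -47.6] [-0.3 -0.   0. ]
row [  0.  120.  -20.5] [-0.3 -0.   0. ]
```

```bash
python3 -m crank '[[0,45,-19,0,0,0],[0,90,-38,0,0,0],[0,105,-46,0,0,0],[0,116,-26,0,0,0],[0,118,-21,0,0,0]]' 0; python3 -c "
from h import *
cs(); plan(0,-95,142,25)
p,d=vision.read_camera('side'); cv2.imwrite('pics/s1.png',cv2.resize(p[120:320,200:400],None,fx=3,fy=3))"
```

```text
t: 3.15
eef_pos: [519.1, -242.4, 140.6]
tcp_rot: [-1.128, 0.002, -0.198]
ft_force: [-0.2, 0.2, 0.6]
opening: 0.004
t 3.15 case tcp [  -0.6 -119.9  140.6] tooldir [-0.    0.43 -0.9 ] F [-0.3  0.2  0.6] op 0.0 q [-0.73  0.58  1.69  0.42  1.14 -0.76]
row [ 0.6  9.4 23.1] [-0.4 -0.  -0.1]
```

View pics/s1.png

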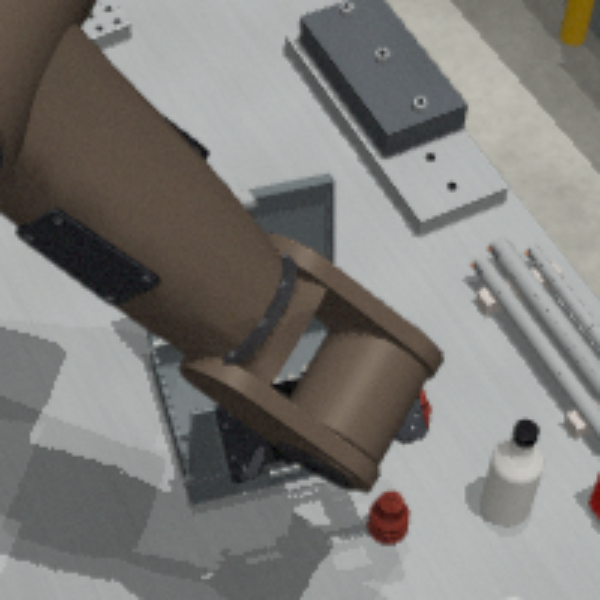

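```bash
cat > fk.py <<'E'
import numpy as np
from scipy.spatial.transform import Rotation as R
from scipy.optimize import least_squares
Q=np.array([[1.15841892,.49157674,1.55946564,0,1.0917,-.1056],[.97,.3,1.53,0,1.31,.2],[.54,.2,1.66,0,1.28,.47],[.02,.12,1.76,0,1.26,.22],[-.52,.1,1.78,0,1.25,-.33],[-.78,.48,1.54,.37,1.39,-.69],[-.73,.58,1.69,.42,1.14,-.76]])
P=np.array([[188.6,595.6,214.05],[261.5,498.6,340.4],[395.9,313.2,340.3],[447.6,76.2,340.2],[412.6,-161.4,340.0],[513.2,-274.7,257.2],[519.1,-242.4,140.6]])
def fk(p,q,s4=1):
    off,h,a,c,b,L=p
    A=R.from_euler('z',q[0]); B=A*R.from_euler('y',q[1]); C=B*R.from_euler('y',q[2])
    sh=A.apply([off,0,h]); el=sh+B.apply([0,0,a]); W=el+C.apply([c,0,b])
    D=C*R.from_euler('z',s4*q[3])*R.from_euler('y',q[4])
    return sh,el,W,W+D.apply([0,0,L]),D.apply([0,0,1]),C
if __name__=="__main__":
    for s4 in(1,-1):
        f=lambda p:np.concatenate([fk(p,q,s4)[3]-x for q,x in zip(Q,P)])
        s=least_squares(f,[100,400,450,0,450,250]);print(s4,np.round(s.x,1),np.round(np.abs(s.fun).max(),1))
        print(np.round(fk(s.x,Q[-1],s4)[4],2))
E
python3 fk.py
```

```text
1 [-27.  270.1 619.2 -17.6 414.5 434.4] 68.1
[ 0.09  0.42 -0.9 ]
-1 [  76.7  -85.8  442.9  262.7  424.9 -367.5] 99.4
[-0.41 -0.13 -0.9 ]
```

```bash
python3 - <<'E'
t=open('fk.py').read()
t=t.replace("off,h,a,c,b,L=p","off,h,a,c,b,L,e,g=p").replace("[off,0,h]","[off,e,h]").replace("C.apply([c,0,b])","C.apply([c,g,b])").replace("250]","250,60,0]")
open('fk.py','w').write(t)
E
python3 fk.py; python3 -c "
from h import *
print(repr(env.state()['joints']))
for n in ('scene','side'):
    print(n)
    p,d=vision.read_camera(n); cv2.imwrite(f'pics/{n}2.png',p); W=cloud(n,d); np.save(f'pics/{n}2w.npy',W)
    C=R.from_euler('z',-CA).apply((W-[CX,CY,0]).reshape(-1,3)).reshape(W.shape)
    np.save(f'pics/{n}2c.npy',C)
"
```

```text
1 [  -6.3  199.3  584.1   38.1  416.6  275.   874.5 -808.7] 3.6
[ 0.09  0.42 -0.9 ]
-1 [   53.2    -5.1   482.8   199.1   422.5  -185.7  1548.7 -1473.6] 56.9
[-0.41 -0.13 -0.9 ]
array([-0.73050725,  0.58311618,  1.69330672,  0.41790035,  1.13708886,
       -0.76305487])
scene
side
```

View pics/scene2.png

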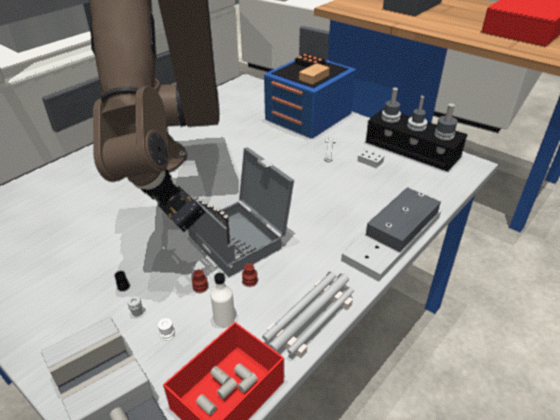

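```bash
cat >> h.py <<'E'
def rows(pts,cx=0):
    """pts: list of (cy,z,tilt): print rows from current pose"""
    s=env.state(); R0=R.from_euler('xyz',s["tcp_rot"]); p0=np.array(s["eef_pos"])
    for cy,z,tl in pts:
        Rt=R.from_euler('z',CA)*R.from_euler('x',-np.pi/2+np.radians(tl))
        w=R.from_euler('z',CA).apply([cx,cy,0])+[CX,CY,z]
        print(list(np.round(R0.inv().apply(w-p0),0)),list(np.round(np.degrees((R0.inv()*Rt).as_rotvec()),0)), "case",round(cy,1),round(z,1))
def rack(th,r=106,al=25,extra=0):
    a=np.radians(al); m=10*abs(np.sin(th-a))-extra
    return (-78+r*np.cos(th)-(5+m)*np.sin(th),38+r*np.sin(th)+(5+m)*np.cos(th),al)
E
python3 -c "
from h import *
cs(); rows([rack(t) for t in (1.62,1.57,1.53,1.49,1.45)])"
```

```text
t 3.3 case tcp [   0.3 -121.5  142.1] tooldir [ 0.    0.43 -0.9 ] F [ 0.1 -1.  -0.4] op 0.01 q [-0.73  0.58  1.69  0.42  1.14 -0.76]
[np.float64(-0.0), np.float64(9.0), np.float64(22.0)] [np.float64(-0.0), np.float64(0.0), np.float64(0.0)] case -97.5 143.2
[np.float64(-0.0), np.float64(11.0), np.float64(27.0)] [np.float64(-0.0), np.float64(0.0), np.float64(0.0)] case -92.0 144.0
[np.float64(-0.0), np.float64(12.0), np.float64(32.0)] [np.float64(-0.0), np.float64(0.0), np.float64(0.0)] case -87.5 144.5
[np.float64(-0.0), np.float64(14.0), np.float64(36.0)] [np.float64(-0.0), np.float64(0.0), np.float64(0.0)] case -83.1 144.8
[np.float64(-0.0), np.float64(16.0), np.float64(40.0)] [np.float64(-0.0), np.float64(0.0), np.float64(0.0)] case -78.6 144.9
```

```bash
python3 -m crank '[[0,5,10,0,0,0],[0,9,20,0,0,0],[0,11,26,0,0,0],[0,12,31,0,0,0],[0,14,36,0,0,0]]' 0; python3 -c "
from h import *
cs(); rows([rack(t) for t in (1.43,1.37,1.31,1.25,1.2)])"
```

```text
t: 3.8
eef_pos: [527.3, -206.3, 144.9]
tcp_rot: [-1.131, -0.002, -0.198]
ft_force: [-1.4, -3.7, -2.2]
opening: 0.007
t 3.8 case tcp [  0.3 -82.9 144.9] tooldir [ 0.    0.43 -0.9 ] F [-0.7 -3.9 -2.2] op 0.01 q [-0.68  0.56  1.73  0.44  1.11 -0.73]
[np.float64(-0.0), np.float64(3.0), np.float64(6.0)] [np.float64(-0.0), np.float64(0.0), np.float64(0.0)] case -76.4 144.8
[np.float64(-0.0), np.float64(6.0), np.float64(12.0)] [np.float64(-0.0), np.float64(0.0), np.float64(0.0)] case -69.6 144.5
[np.float64(-0.0), np.float64(10.0), np.float64(18.0)] [np.float64(-0.0), np.float64(0.0), np.float64(0.0)] case -62.9 143.7
[np.float64(-0.0), np.float64(14.0), np.float64(23.0)] [np.float64(-0.0), np.float64(0.0), np.float64(0.0)] case -56.2 142.5
[np.float64(-0.0), np.float64(17.0), np.float64(28.0)] [np.float64(-0.0), np.float64(0.0), np.float64(0.0)] case -50.7 141.1
```

Contact (about 4 N). Continue along the arc.

```bash
python3 -m crank '[[0,3,6,0,0,0],[0,6,12,0,0,0],[0,10,18,0,0,0],[0,14,23,0,0,0],[0,17,28,0,0,0]]' 0; python3 -c "
from h import *
cs(); rows([rack(t) for t in (1.14,1.07,1.0,.94,.88)])"
```

```text
t: 4.3
eef_pos: [533.8, -173.7, 141.3]
tcp_rot: [-1.131, -0.002, -0.198]
ft_force: [0.3, -3.3, -1.1]
opening: 0.004
t 4.3 case tcp [  0.3 -49.7 141.3] tooldir [ 0.    0.43 -0.9 ] F [ 1.  -3.2 -1.1] op 0.0 q [-0.62  0.55  1.76  0.46  1.07 -0.7 ]
[np.float64(-0.0), np.float64(4.0), np.float64(4.0)] [np.float64(-0.0), np.float64(0.0), np.float64(0.0)] case -44.2 139.1
[np.float64(-0.0), np.float64(10.0), np.float64(10.0)] [np.float64(-0.0), np.float64(0.0), np.float64(0.0)] case -36.7 136.2
[np.float64(-0.0), np.float64(16.0), np.float64(15.0)] [np.float64(-0.0), np.float64(0.0), np.float64(0.0)] case -29.4 132.8
[np.float64(-0.0), np.float64(22.0), np.float64(19.0)] [np.float64(-0.0), np.float64(0.0), np.float64(0.0)] case -23.4 129.4
[np.float64(-0.0), np.float64(28.0), np.float64(22.0)] [np.float64(-0.0), np.float64(0.0), np.float64(0.0)] case -17.6 125.6
```

```bash
python3 -m crank '[[0,5,4,0,0,0],[0,10,10,0,0,0],[0,16,15,0,0,0],[0,22,19,0,0,0],[0,28,22,0,0,0]]' 0; python3 -c "
from h import *
cs(); rows([rack(t) for t in (.81,.74,.67,.6,.53)])"
```

```text
t: 4.8
eef_pos: [540.2, -141.8, 125.1]
tcp_rot: [-1.13, -0.002, -0.197]
ft_force: [0.2, -1.8, 0.9]
opening: 0.002
t 4.8 case tcp [  0.3 -17.2 125.1] tooldir [ 0.    0.43 -0.9 ] F [ 0.6 -1.7  0.9] op 0.0 q [-0.57  0.56  1.79  0.49  1.01 -0.69]
[np.float64(-0.0), np.float64(7.0), np.float64(4.0)] [np.float64(-0.0), np.float64(0.0), np.float64(0.0)] case -11.2 120.7
[np.float64(-0.0), np.float64(14.0), np.float64(7.0)] [np.float64(-0.0), np.float64(0.0), np.float64(0.0)] case -5.1 115.4
[np.float64(-0.0), np.float64(22.0), np.float64(9.0)] [np.float64(-0.0), np.float64(0.0), np.float64(0.0)] case 0.5 109.6
[np.float64(-0.0), np.float64(29.0), np.float64(11.0)] [np.float64(-0.0), np.float64(0.0), np.float64(0.0)] case 5.7 103.3
[np.float64(-0.0), np.float64(37.0), np.float64(13.0)] [np.float64(-0.0), np.float64(0.0), np.float64(0.0)] case 10.5 96.7
```

```bash
python3 -m crank '[[0,7,4,0,0,0],[0,14,7,0,0,0],[0,22,9,0,0,0],[0,29,11,0,0,0],[0,37,13,0,0,0]]' 0; python3 -c "
from h import *
cs(); rows([rack(t) for t in (.47,.41,.35,.29,.23)])"
```

```text
t: 5.3
eef_pos: [545.7, -114.4, 96.7]
tcp_rot: [-1.13, -0.001, -0.197]
ft_force: [-0.7, -1.2, 0.3]
opening: 0.005
t 5.3 case tcp [ 0.3 10.7 96.7] tooldir [ 0.    0.43 -0.9 ] F [-0.4 -1.3  0.3] op 0.0 q [-0.53  0.6   1.83  0.53  0.93 -0.69]
[np.float64(-0.0), np.float64(7.0), np.float64(1.0)] [np.float64(-0.0), np.float64(0.0), np.float64(0.0)] case 14.1 90.8
[np.float64(-0.0), np.float64(13.0), np.float64(1.0)] [np.float64(-0.0), np.float64(0.0), np.float64(0.0)] case 17.1 85.1
[np.float64(-0.0), np.float64(19.0), np.float64(1.0)] [np.float64(-0.0), np.float64(0.0), np.float64(0.0)] case 19.6 79.9
[np.float64(-0.0), np.float64(25.0), np.float64(1.0)] [np.float64(-0.0), np.float64(0.0), np.float64(0.0)] case 21.7 74.5
[np.float64(-0.0), np.float64(30.0), np.float64(-0.0)] [np.float64(-0.0), np.float64(0.0), np.float64(0.0)] case 23.6 69.0
```

```bash
python3 -m crank '[[0,7,1,0,0,0],[0,13,1,0,0,0],[0,19,1,0,0,0],[0,25,1,0,0,0],[0,30,0,0,0,0]]' 0; python3 -c "
from h import *
cs(); rows([rack(t) for t in (.18,.13,.08,.04,0)])"
```

```text
t: 5.8
eef_pos: [548.3, -101.7, 69.1]
tcp_rot: [-1.13, -0.001, -0.197]
ft_force: [-0.6, 0.8, 1.9]
opening: 0.003
t 5.8 case tcp [ 0.3 23.7 69.1] tooldir [ 0.    0.43 -0.9 ] F [-0.7  0.7  1.9] op 0.0 q [-0.51  0.64  1.85  0.56  0.87 -0.72]
[np.float64(-0.0), np.float64(5.0), np.float64(-1.0)] [np.float64(-0.0), np.float64(0.0), np.float64(0.0)] case 24.9 64.4
[np.float64(-0.0), np.float64(9.0), np.float64(-2.0)] [np.float64(-0.0), np.float64(0.0), np.float64(0.0)] case 26.1 59.7
[np.float64(-0.0), np.float64(14.0), np.float64(-3.0)] [np.float64(-0.0), np.float64(0.0), np.float64(0.0)] case 27.0 54.9
[np.float64(-0.0), np.float64(18.0), np.float64(-4.0)] [np.float64(-0.0), np.float64(0.0), np.float64(0.0)] case 27.6 51.1
[np.float64(-0.0), np.float64(22.0), np.float64(-5.0)] [np.float64(-0.0), np.float64(0.0), np.float64(0.0)] case 28.0 47.2
```

```bash
python3 -m crank '[[0,5,-1,0,0,0],[0,9,-2,0,0,0],[0,13,-3,0,0,0],[0,16,-4,0,0,0],[0,19,-5,0,0,0]]' 0; python3 -c "
from h import *
cs()"; python3 -m crank '[[0,1,0,0,0,0],[0,2,-1,0,0,0],[0,3,-1,0,0,0],[0,4,-2,0,0,0]]' 0;python3 -c "
from h import *
cs()"
```

```text
t: 6.3
eef_pos: [549.0, -98.2, 49.5]
tcp_rot: [-1.13, -0.001, -0.197]
ft_force: [-0.3, -0.3, 1.8]
opening: 0.004
t 6.3 case tcp [ 0.3 27.3 49.5] tooldir [ 0.    0.43 -0.9 ] F [-0.3 -0.3  1.8] op 0.0 q [-0.5   0.67  1.86  0.58  0.84 -0.75]
t: 6.7
eef_pos: [549.2, -98.1, 46.7]
tcp_rot: [-1.129, -0.002, -0.197]
ft_force: [-5.9, 0.6, 30.6]
opening: 0.006
t 6.7 case tcp [ 0.5 27.4 46.7] tooldir [ 0.    0.43 -0.9 ] F [-5.9 -0.6 30.6] op 0.01 q [-0.5   0.67  1.87  0.59  0.83 -0.75]
```

```bash
python3 -m crank '[[0,-2,0,0,0,0],[0,-30,0,0,0,0],[0,-75,-10,0,0,0],[0,-120,-20,0,0,0],[0,-165,-30,0,0,0]]' 0; python3 -c "
from h import *
cs(); plan(0,-80,300,0)
for n in ('scene','side'):
    p,d=vision.read_camera(n); cv2.imwrite(f'pics/{n}3.png',p); W=cloud(n,d)
    C=R.from_euler('z',-CA).apply((W-[CX,CY,0]).reshape(-1,3)); np.save(f'pics/{n}3c.npy',C.reshape(420,560,3))
    m=(abs(C[:,0])<85)&(C[:,1]>-60)&(C[:,1]<35)&(C[:,2]>0)&(C[:,2]<80)
    print(n,m.sum(),np.percentile(C[m,2],[5,50,95]), np.polyfit(C[m,1],C[m,2],1))
    cv2.imwrite(f'pics/{n}3.png',cv2.resize(p[120:320,160:410],None,fx=3,fy=3))
"
```

```text
t: 7.2
eef_pos: [529.2, -194.7, 184.4]
tcp_rot: [-1.129, -0.002, -0.197]
ft_force: [-0.3, -0.4, -0.1]
opening: 0.008
t 7.2 case tcp [-1.000e-01 -7.120e+01  1.844e+02] tooldir [ 0.    0.43 -0.9 ] F [-0.2 -0.5 -0.1] op 0.01 q [-0.66  0.51  1.7   0.43  1.17 -0.68]
row [   0.3 -108.2   41.5] [-25.3   0.1   0.1]
scene 1412 [39.96025475 43.24915168 46.39161366] [-4.67202191e-04  4.32270257e+01]
side 744 [36.89476015 42.79673005 48.06334785] [-8.19864287e-03  4.23524342e+01]
```

View pics/scene3.png

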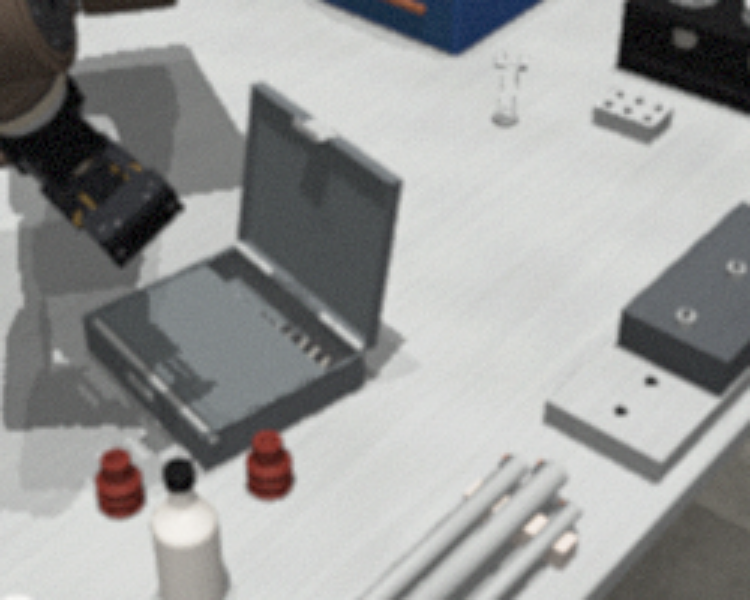

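The rack lies flat (panel height about 43 mm and level), and the lid is still open. Next I measure the lid face.

```bash
python3 - <<'E'
from h import *
for n in("scene","side"):
    C=np.load(f"pics/{n}3c.npy").reshape(-1,3)
    m=(abs(C[:,0])<80)&(C[:,1]>85)&(C[:,1]<150)&(C[:,2]>75)&(C[:,2]<195)
    for _ in range(3):
        k=np.polyfit(C[m,2],C[m,1],1); m&=abs(C[:,1]-np.polyval(k,C[:,2]))<8
    print(n,m.sum(),k,"theta",np.pi/2+np.arctan(k[0]),"y at z=46.5, 190:",np.polyval(k,[46.5,190]))
    t=(abs(C[:,0])<95)&(C[:,1]>80)&(C[:,1]<170)&(C[:,2]>180)&(C[:,2]<260); print("top",np.percentile(C[t,2],[50,95,99]),np.percentile(C[t,1],[50,95,99]))
E
```

```text
scene 1431 [ 0.16294855 91.92462511] theta 1.7323252093585593 y at z=46.5, 190: [ 99.50173263 122.88484939]
top [201.91399295 224.84352012 230.88451789] [122.86150619 127.77068494 129.55144599]
side 154 [ 0.16524788 88.93398876] theta 1.7345642456505805 y at z=46.5, 190: [ 96.61801515 120.33108583]
top [217.47942455 223.70699108 225.30848616] [121.35366471 127.03013804 127.60018835]
```

```bash
cat >> h.py <<'E'
def lid(th,r=150,be=40,extra=0):
    b=np.radians(be); m=10*abs(np.sin(th-b))-extra
    return (88-r*np.cos(th)+(14.5+m)*np.sin(th), 46.5+r*np.sin(th)+(14.5+m)*np.cos(th), -be)
E
python3 - <<'E'
from h import *; import fk
from scipy.optimize import least_squares
s=least_squares(lambda p:np.concatenate([fk.fk(p,q)[3]-x for q,x in zip(fk.Q,fk.P)]),[100,400,450,0,450,250,60,0]); pr=s.x
q=np.array([.1,.1,1.7,-.5,1.2])
for th,be in ((1.85,40),(1.73,40),(1.4,40),(1.1,35),(.8,25),(.5,15),(.2,5),(0,0)):
    cy,z,tl=lid(th,be=be); w=R.from_euler('z',CA).apply([0,cy,0])+[CX,CY,z]
    d=R.from_euler('z',CA).apply([0,np.sin(np.radians(tl)),-np.cos(np.radians(tl))])
    f=lambda q:np.r_[(fk.fk(pr,q)[3]-w)/100,fk.fk(pr,q)[4]-d]
    o=least_squares(f,q); q=o.x; print(th,be,round(cy),round(z),np.round(q,2),"err",round(o.cost,6),"wrist case",np.round(R.from_euler('z',-CA).apply(fk.fk(pr,q)[2]-[CX,CY,0])))
cs(); plan(0,-80,340,0)
E
```

```text
1.85 40 152 184 [ 0.21  0.61  1.61 -0.66  1.31] err 0.0 wrist case [  0. 329. 395.]
1.73 40 135 191 [ 0.19  0.59  1.63 -0.67  1.29] err 0.0 wrist case [ -0. 311. 402.]
1.4 40 83 198 [ 0.11  0.55  1.68 -0.7   1.24] err 0.0 wrist case [ -0. 260. 409.]
1.1 35 37 189 [ 0.    0.52  1.74 -0.67  1.13] err 0.0 wrist case [ -0. 195. 414.]
0.8 25 -4 167 [-0.14  0.49  1.78 -0.54  0.97] err 0.0 wrist case [ -0. 113. 416.]
0.5 15 -36 133 [-0.28  0.5   1.82 -0.36  0.83] err 0.0 wrist case [ -0.  36. 399.]
0.2 5 -56 92 [-0.4   0.55  1.84 -0.13  0.73] err 0.0 wrist case [ -0. -32. 366.]
0 0 -62 61 [-0.45  0.6   1.85 -0.    0.69] err 0.0 wrist case [  0. -62. 336.]
t 7.3 case tcp [  2.  -73.7 187.1] tooldir [ 0.01  0.42 -0.91] F [1.1 0.3 0.3] op 0.0 q [-0.66  0.5   1.7   0.43  1.17 -0.68]
row [  -0.5 -141.2   59.2] [-25.1   0.    0.5]
```

```bash
python3 -m crank '[[0,-40,0,-3,0,0],[0,-75,20,-8,0,0],[0,-110,40,-14,0,0],[0,-140,55,-20,0,0],[0,-141,60,-25,0,0]]' 0; python3 -c "
from h import *
cs(); rows([(-40,340,0),(5,340,0),(50,340,0),(95,345,0),(140,345,-5)])"
```

```text
t: 7.8
eef_pos: [529.2, -202.6, 344.3]
tcp_rot: [-1.575, -0.016, -0.2]
ft_force: [1.2, -1.0, -0.5]
opening: 0.002
t 7.8 case tcp [  1.5 -79.  344.3] tooldir [ 0.02 -0.   -1.  ] F [ 1.3 -0.7 -0.5] op 0.0 q [-0.48  0.29  1.52  0.    1.31 -0.28]
[np.float64(-2.0), np.float64(4.0), np.float64(39.0)] [np.float64(0.0), np.float64(-0.0), np.float64(1.0)] case -40 340
[np.float64(-2.0), np.float64(4.0), np.float64(84.0)] [np.float64(0.0), np.float64(-0.0), np.float64(1.0)] case 5 340
[np.float64(-2.0), np.float64(4.0), np.float64(129.0)] [np.float64(0.0), np.float64(-0.0), np.float64(1.0)] case 50 340
[np.float64(-2.0), np.float64(-1.0), np.float64(174.0)] [np.float64(0.0), np.float64(-0.0), np.float64(1.0)] case 95 345
[np.float64(-2.0), np.float64(-2.0), np.float64(219.0)] [np.float64(-5.0), np.float64(-0.0), np.float64(1.0)] case 140 345
```

```bash
python3 -m crank '[[-2,2,40,0,0,1],[-2,2,84,0,0,1],[-2,2,129,0,0,1],[-2,0,174,0,0,1],[-2,0,219,-5,0,1]]' 0; python3 -c "
from h import *
cs(); rows([(180,345,-13),(210,345,-21),(225,320,-29),(225,280,-37),(220,250,-40)])"
```

```text
t: 8.3
eef_pos: [570.6, 13.4, 343.0]
tcp_rot: [-1.662, 0.001, -0.202]
ft_force: [0.6, -0.2, 0.4]
opening: 0.006
t 8.3 case tcp [ -0.4 141.  343. ] tooldir [-0.   -0.09 -1.  ] F [ 0.6 -0.1  0.4] op 0.01 q [-0.05  0.32  1.49 -0.09  1.35  0.17]
[np.float64(0.0), np.float64(-6.0), np.float64(39.0)] [np.float64(-8.0), np.float64(-0.0), np.float64(-0.0)] case 180 345
[np.float64(0.0), np.float64(-8.0), np.float64(69.0)] [np.float64(-16.0), np.float64(-0.0), np.float64(-0.0)] case 210 345
[np.float64(0.0), np.float64(15.0), np.float64(86.0)] [np.float64(-24.0), np.float64(-0.0), np.float64(-0.0)] case 225 320
[np.float64(0.0), np.float64(55.0), np.float64(89.0)] [np.float64(-32.0), np.float64(-0.0), np.float64(-0.0)] case 225 280
[np.float64(0.0), np.float64(85.0), np.float64(87.0)] [np.float64(-35.0), np.float64(-0.0), np.float64(-0.0)] case 220 250
```

```bash
python3 -m crank '[[0,-6,39,-8,0,0],[0,-8,69,-16,0,0],[0,15,86,-24,0,0],[0,55,89,-32,0,0],[0,85,87,-35,0,0]]' 0; python3 -c "
from h import *
cs(); rows([(205,225,-40),(185,205,-40),(165,198,-40),(155,195,-40),(150,194,-40)])"
```

```text
t: 8.8
eef_pos: [585.5, 93.2, 246.3]
tcp_rot: [-2.279, 0.005, -0.197]
ft_force: [0.5, -0.1, 0.3]
opening: 0.004
t 8.8 case tcp [ -1.6 222.2 246.3] tooldir [-0.   -0.65 -0.76] F [0.5 0.  0.3] op 0.0 q [ 0.31  0.6   1.46 -0.61  1.5   0.68]
[np.float64(2.0), np.float64(27.0), np.float64(1.0)] [np.float64(1.0), np.float64(0.0), np.float64(-0.0)] case 205 225
[np.float64(2.0), np.float64(56.0), np.float64(-1.0)] [np.float64(1.0), np.float64(0.0), np.float64(-0.0)] case 185 205
[np.float64(2.0), np.float64(74.0), np.float64(-12.0)] [np.float64(1.0), np.float64(0.0), np.float64(-0.0)] case 165 198
[np.float64(2.0), np.float64(83.0), np.float64(-18.0)] [np.float64(1.0), np.float64(0.0), np.float64(-0.0)] case 155 195
[np.float64(2.0), np.float64(87.0), np.float64(-21.0)] [np.float64(1.0), np.float64(0.0), np.float64(-0.0)] case 150 194
```

```bash
python3 -m crank '[[2,27,1,0,0,0],[2,56,-1,0,0,0],[2,74,-12,0,0,0],[2,83,-18,0,0,0],[2,87,-21,0,0,0]]' 0; python3 -c "
from h import *
cs(); rows([lid(t) for t in (1.78,1.75,1.72,1.69,1.66)])
p,d=vision.read_camera('side'); cv2.imwrite('pics/s4.png',cv2.resize(p[80:320,180:420],None,fx=2.5,fy=2.5))"
```

```text
t: 9.3
eef_pos: [572.7, 21.2, 193.5]
tcp_rot: [-2.279, 0.005, -0.197]
ft_force: [0.6, 0.1, 0.9]
opening: 0.007
t 9.3 case tcp [1.000e-01 1.491e+02 1.935e+02] tooldir [-0.   -0.65 -0.76] F [0.5 0.2 0.9] op 0.01 q [ 0.21  0.6   1.61 -0.66  1.32  0.7 ]
[np.float64(-0.0), np.float64(9.0), np.float64(-2.0)] [np.float64(1.0), np.float64(0.0), np.float64(-0.0)] case 142.0 188.4
[np.float64(-0.0), np.float64(10.0), np.float64(-6.0)] [np.float64(1.0), np.float64(0.0), np.float64(-0.0)] case 137.5 190.0
[np.float64(-0.0), np.float64(12.0), np.float64(-11.0)] [np.float64(1.0), np.float64(0.0), np.float64(-0.0)] case 133.1 191.4
[np.float64(-0.0), np.float64(14.0), np.float64(-15.0)] [np.float64(1.0), np.float64(0.0), np.float64(-0.0)] case 128.5 192.7
[np.float64(-0.0), np.float64(16.0), np.float64(-19.0)] [np.float64(1.0), np.float64(0.0), np.float64(-0.0)] case 124.0 193.9
```

View pics/s4.png

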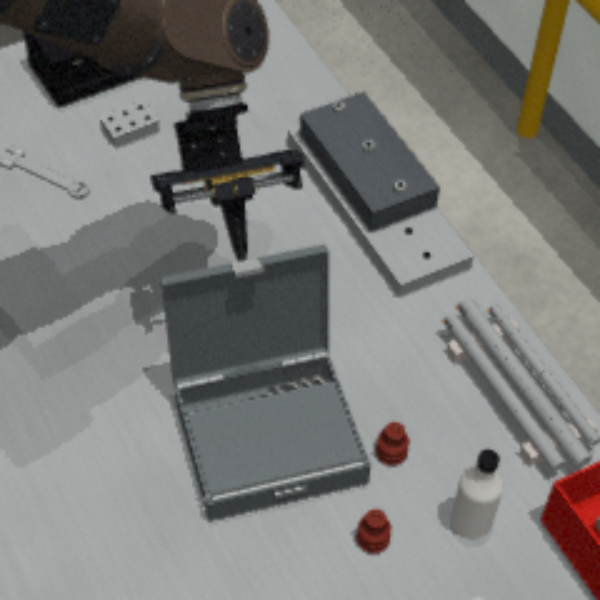

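The picture shows the closed fingertips just behind the lid's middle (about 240,255 in the crop). Now pushing.

```bash
python3 -m crank '[[0,9,-2,0,0,0],[0,10,-6,0,0,0],[0,12,-11,0,0,0],[0,14,-15,0,0,0],[0,16,-19,0,0,0]]' 0; python3 -c "
from h import *
cs(); rows([lid(t) for t in (1.61,1.56,1.50,1.44,1.38)])"
```

```text
t: 9.85
eef_pos: [568.0, -3.3, 194.1]
tcp_rot: [-2.278, 0.005, -0.197]
ft_force: [0.5, 2.1, -1.7]
opening: 0.005
t 9.85 case tcp [  0.3 124.1 194.1] tooldir [-0.   -0.65 -0.76] F [ 0.1  2.1 -1.7] op 0.01 q [ 0.17  0.59  1.64 -0.68  1.29  0.69]
[np.float64(-0.0), np.float64(4.0), np.float64(-7.0)] [np.float64(1.0), np.float64(0.0), np.float64(-0.0)] case 116.3 195.5
[np.float64(-0.0), np.float64(8.0), np.float64(-14.0)] [np.float64(1.0), np.float64(0.0), np.float64(-0.0)] case 108.5 196.7
[np.float64(-0.0), np.float64(14.0), np.float64(-21.0)] [np.float64(1.0), np.float64(0.0), np.float64(-0.0)] case 99.0 197.7
[np.float64(-0.0), np.float64(20.0), np.float64(-29.0)] [np.float64(1.0), np.float64(0.0), np.float64(-0.0)] case 89.5 198.0
[np.float64(-0.0), np.float64(26.0), np.float64(-36.0)] [np.float64(1.0), np.float64(0.0), np.float64(-0.0)] case 80.0 197.7
```

```bash
python3 -m crank '[[0,4,-7,0,0,0],[0,8,-14,0,0,0],[0,14,-21,0,0,0],[0,20,-29,0,0,0],[0,26,-36,0,0,0]]' 0; python3 -c "
from h import *
cs(); rows([lid(t,be=b) for t,b in ((1.32,39),(1.25,37),(1.18,35),(1.11,33),(1.04,31))])"
```

```text
t: 10.35
eef_pos: [559.2, -47.6, 197.9]
tcp_rot: [-2.278, 0.005, -0.197]
ft_force: [0.1, 2.2, -0.6]
opening: 0.003
t 10.35 case tcp [  0.3  78.9 197.9] tooldir [-0.   -0.65 -0.76] F [-0.3  2.2 -0.6] op 0.0 q [ 0.1   0.56  1.69 -0.72  1.24  0.66]
[np.float64(-0.0), np.float64(6.0), np.float64(-6.0)] [np.float64(2.0), np.float64(0.0), np.float64(-0.0)] case 70.6 196.9
[np.float64(-0.0), np.float64(14.0), np.float64(-13.0)] [np.float64(4.0), np.float64(0.0), np.float64(-0.0)] case 59.9 195.2
[np.float64(-0.0), np.float64(23.0), np.float64(-19.0)] [np.float64(6.0), np.float64(0.0), np.float64(-0.0)] case 49.3 192.8
[np.float64(-0.0), np.float64(32.0), np.float64(-25.0)] [np.float64(8.0), np.float64(0.0), np.float64(-0.0)] case 38.8 189.6
[np.float64(-0.0), np.float64(42.0), np.float64(-30.0)] [np.float64(10.0), np.float64(0.0), np.float64(-0.0)] case 28.7 185.6
```

```bash
python3 -m crank '[[0,6,-6,2,0,0],[0,14,-13,4,0,0],[0,23,-19,6,0,0],[0,32,-25,8,0,0],[0,42,-30,10,0,0]]' 0; python3 -c "
from h import *
cs(); rows([lid(t,be=b) for t,b in ((.98,29),(.92,27),(.86,25),(.8,23),(.74,21))])"
```

```text
t: 10.85
eef_pos: [549.1, -97.7, 185.7]
tcp_rot: [-2.103, 0.004, -0.197]
ft_force: [0.4, 1.2, 0.3]
opening: 0.006
t 10.85 case tcp [  0.4  27.8 185.7] tooldir [-0.   -0.51 -0.86] F [0.1 1.2 0.3] op 0.01 q [-0.05  0.5   1.75 -0.61  1.07  0.49]
[np.float64(-0.0), np.float64(7.0), np.float64(-4.0)] [np.float64(1.0), np.float64(0.0), np.float64(-0.0)] case 20.3 181.7
[np.float64(-0.0), np.float64(15.0), np.float64(-9.0)] [np.float64(3.0), np.float64(0.0), np.float64(-0.0)] case 12.1 177.3
[np.float64(-0.0), np.float64(23.0), np.float64(-13.0)] [np.float64(5.0), np.float64(0.0), np.float64(-0.0)] case 4.2 172.3
[np.float64(-0.0), np.float64(32.0), np.float64(-17.0)] [np.float64(7.0), np.float64(0.0), np.float64(-0.0)] case -3.3 166.9
[np.float64(-0.0), np.float64(41.0), np.float64(-21.0)] [np.float64(9.0), np.float64(0.0), np.float64(-0.0)] case -10.5 161.0
```

```bash
python3 -m crank '[[0,7,-4,1,0,0],[0,15,-9,3,0,0],[0,23,-13,5,0,0],[0,32,-17,7,0,0],[0,41,-21,9,0,0]]' 0; python3 -c "
from h import *
cs(); rows([lid(t,be=b) for t,b in ((.68,19),(.62,17),(.56,15),(.5,13),(.44,11))])"
```

```text
t: 11.35
eef_pos: [541.2, -136.6, 160.9]
tcp_rot: [-1.945, 0.004, -0.197]
ft_force: [1.2, 1.8, 0.0]
opening: 0.002
t 11.35 case tcp [  0.2 -11.9 160.9] tooldir [-0.   -0.37 -0.93] F [0.8 2.  0. ] op 0.0 q [-0.19  0.49  1.79 -0.48  0.92  0.31]
[np.float64(-0.0), np.float64(8.0), np.float64(-3.0)] [np.float64(2.0), np.float64(0.0), np.float64(-0.0)] case -17.4 154.7
[np.float64(-0.0), np.float64(16.0), np.float64(-6.0)] [np.float64(4.0), np.float64(0.0), np.float64(-0.0)] case -23.8 148.0
[np.float64(-0.0), np.float64(25.0), np.float64(-9.0)] [np.float64(6.0), np.float64(0.0), np.float64(-0.0)] case -29.8 141.0
[np.float64(-0.0), np.float64(34.0), np.float64(-12.0)] [np.float64(8.0), np.float64(0.0), np.float64(-0.0)] case -35.4 133.5
[np.float64(-0.0), np.float64(43.0), np.float64(-14.0)] [np.float64(10.0), np.float64(0.0), np.float64(-0.0)] case -40.5 125.7
```

```bash
python3 -m crank '[[0,8,-3,2,0,0],[0,16,-6,4,0,0],[0,25,-9,6,0,0],[0,34,-12,8,0,0],[0,43,-14,10,0,0]]' 0; python3 -c "
from h import *
cs(); rows([lid(t,be=b) for t,b in ((.39,10),(.34,9),(.29,8),(.24,7),(.2,6))])"
```

```text
t: 11.85
eef_pos: [535.3, -165.5, 125.8]
tcp_rot: [-1.77, 0.003, -0.197]
ft_force: [-0.3, 1.1, 0.6]
opening: 0.005
t 11.85 case tcp [ 1.000e-01 -4.140e+01  1.258e+02] tooldir [-0.   -0.2  -0.98] F [-0.5  1.   0.6] op 0.0 q [-0.32  0.51  1.82 -0.28  0.8   0.07]
[np.float64(-0.0), np.float64(7.0), np.float64(-2.0)] [np.float64(1.0), np.float64(0.0), np.float64(-0.0)] case -44.4 118.9
[np.float64(-0.0), np.float64(15.0), np.float64(-4.0)] [np.float64(2.0), np.float64(0.0), np.float64(-0.0)] case -48.0 111.9
[np.float64(-0.0), np.float64(23.0), np.float64(-5.0)] [np.float64(3.0), np.float64(0.0), np.float64(-0.0)] case -51.2 104.7
[np.float64(-0.0), np.float64(30.0), np.float64(-7.0)] [np.float64(4.0), np.float64(0.0), np.float64(-0.0)] case -54.0 97.4
[np.float64(-0.0), np.float64(37.0), np.float64(-7.0)] [np.float64(5.0), np.float64(0.0), np.float64(-0.0)] case -55.9 91.4
```

```bash
python3 -m crank '[[0,7,-2,1,0,0],[0,15,-4,2,0,0],[0,22,-5,3,0,0],[0,29,-7,4,0,0],[0,35,-7,5,0,0]]' 0; python3 -c "
from h import *
cs(); rows([lid(t,be=b) for t,b in ((.16,6),(.12,6),(.09,6),(.06,6),(.04,6),(0,6))])"
```

```text
t: 12.35
eef_pos: [532.4, -179.2, 92.3]
tcp_rot: [-1.681, 0.003, -0.197]
ft_force: [-0.9, -0.5, 1.8]
opening: 0.005
t 12.35 case tcp [ -0.  -55.4  92.3] tooldir [-0.   -0.11 -0.99] F [-0.8 -0.7  1.8] op 0.0 q [-0.39  0.56  1.84 -0.16  0.73 -0.07]
[np.float64(0.0), np.float64(7.0), np.float64(-1.0)] [np.float64(0.0), np.float64(0.0), np.float64(-0.0)] case -57.7 85.3
[np.float64(0.0), np.float64(14.0), np.float64(-2.0)] [np.float64(0.0), np.float64(0.0), np.float64(-0.0)] case -59.2 79.0
[np.float64(0.0), np.float64(18.0), np.float64(-3.0)] [np.float64(0.0), np.float64(0.0), np.float64(-0.0)] case -60.1 74.6
[np.float64(0.0), np.float64(22.0), np.float64(-3.0)] [np.float64(0.0), np.float64(0.0), np.float64(-0.0)] case -60.8 70.4
[np.float64(0.0), np.float64(25.0), np.float64(-3.0)] [np.float64(0.0), np.float64(0.0), np.float64(-0.0)] case -61.3 67.6
[np.float64(0.0), np.float64(31.0), np.float64(-3.0)] [np.float64(0.0), np.float64(0.0), np.float64(-0.0)] case -62.0 62.0
```

```bash
python3 -m crank '[[0,7,-1,0,0,0],[0,14,-2,0,0,0],[0,19,-3,0,0,0],[0,23,-3,0,0,0],[0,27,-3,0,0,0]]' 0; python3 -c "
from h import *
cs()"; python3 -m crank '[[0,1,0,0,0,0],[0,2,0,0,0,0],[0,3,0,0,0,0],[0,3,0,0,0,0]]' 0; python3 -c "
from h import *
cs()"
```

```text
t: 12.85
eef_pos: [531.1, -185.1, 65.5]
tcp_rot: [-1.681, 0.004, -0.197]
ft_force: [0.2, -0.6, 1.0]
opening: 0.005
t 12.85 case tcp [ -0.1 -61.4  65.5] tooldir [-0.   -0.11 -0.99] F [ 0.3 -0.6  1. ] op 0.01 q [-0.4   0.6   1.86 -0.18  0.67 -0.07]
t: 13.25
eef_pos: [531.0, -185.3, 62.5]
tcp_rot: [-1.681, 0.004, -0.197]
ft_force: [0.1, -0.1, -0.2]
opening: 0.004
t 13.25 case tcp [ -0.2 -61.6  62.5] tooldir [-0.   -0.11 -0.99] F [ 0.1 -0.1 -0.2] op 0.0 q [-0.4   0.6   1.86 -0.18  0.67 -0.06]
```

```bash
python3 -m crank '[[0,1,0,0,0,0],[0,2,0,0,0,0],[0,2,0,0,0,0]]' 0; python3 -m crank '[[0,0.5,0,0,0,0],[0,1,0,0,0,0],[0,1.5,0,0,0,0]]' 0
```

```text
t: 13.55
eef_pos: [531.1, -185.5, 61.9]
tcp_rot: [-1.682, 0.003, -0.197]
ft_force: [-4.2, 2.4, 17.2]
opening: 0.003
t: 13.85
eef_pos: [531.1, -185.5, 61.7]
tcp_rot: [-1.682, 0.002, -0.197]
ft_force: [-5.8, 4.3, 22.8]
opening: 0.004
```

Firm stop at 62 mm, which is the height expected for a shut lid. I'll withdraw and check.

```bash
python3 -m crank '[[0,-3,0,0,0,0],[0,-40,0,0,0,0],[0,-85,0,0,0,0],[0,-130,0,0,0,0],[0,-175,20,0,0,0]]' 0; python3 -m crank '[[0,-40,40,0,0,0],[0,-80,80,0,0,0],[0,-100,125,0,0,0],[0,-100,170,0,0,0],[0,-100,170,0,0,0]]' 0; python3 -c "
from h import *
cs()
for n in ('scene','side'):
    p,d=vision.read_camera(n); W=cloud(n,d)
    C=R.from_euler('z',-CA).apply((W-[CX,CY,0]).reshape(-1,3))
    m=(abs(C[:,0])<90)&(C[:,1]>-75)&(C[:,1]<75)&(C[:,2]>20)&(C[:,2]<110)
    k=np.linalg.lstsq(np.c_[C[m,:2],np.ones(m.sum())],C[m,2],rcond=None)[0]
    print(n,m.sum(),np.percentile(C[m,2],[5,50,95]),k)
    m=(abs(C[:,0])<85)&(abs(C[:,1]+88)<15)&(C[:,2]>12)&(C[:,2]<38); print(n,'wall',np.percentile(C[m,1],[10,50,90]))
    cv2.imwrite(f'pics/{n}5.png',cv2.resize(p[120:350,100:420],None,fx=2.4,fy=2.4))
"
```

```text
t: 14.35
eef_pos: [538.8, -147.7, 235.4]
tcp_rot: [-1.682, 0.002, -0.199]
ft_force: [1.4, -0.7, -0.6]
opening: 0.005
t: 14.85
eef_pos: [574.8, 33.1, 316.4]
tcp_rot: [-1.681, 0.0, -0.195]
ft_force: [0.3, -0.8, -0.4]
opening: 0.005
t 14.85 case tcp [-2.000e-01  1.612e+02  3.164e+02] tooldir [-0.   -0.11 -0.99] F [ 0.5 -0.7 -0.4] op 0.0 q [-0.01  0.35  1.52 -0.11  1.3   0.22]
scene 2322 [58.30922926 61.21642043 64.36460129] [-8.49318739e-04 -1.44660395e-04  6.12580568e+01]
scene wall [-92.47477988 -89.04736478 -87.81472737]
side 2303 [55.10818005 60.62234862 65.91740052] [-1.46387008e-03 -3.41467571e-04  6.06037438e+01]
side wall [-95.29501614 -91.90489112 -89.25866606]
```

View pics/scene5.png

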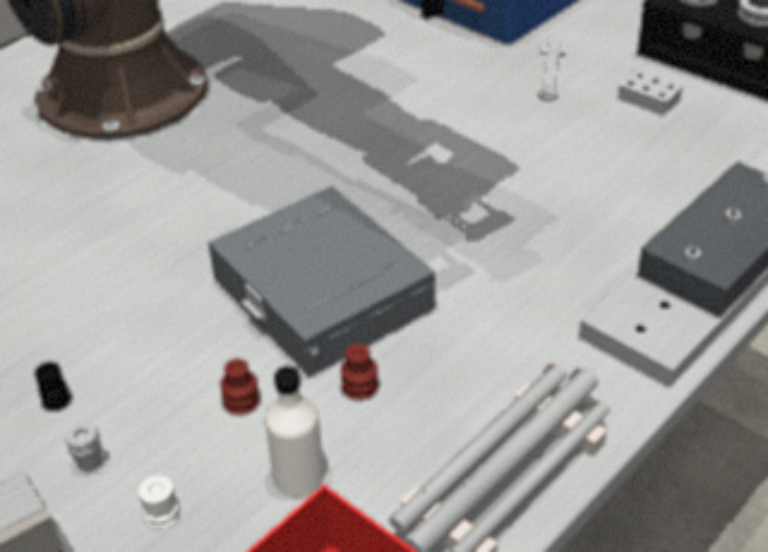

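View pics/side5.png

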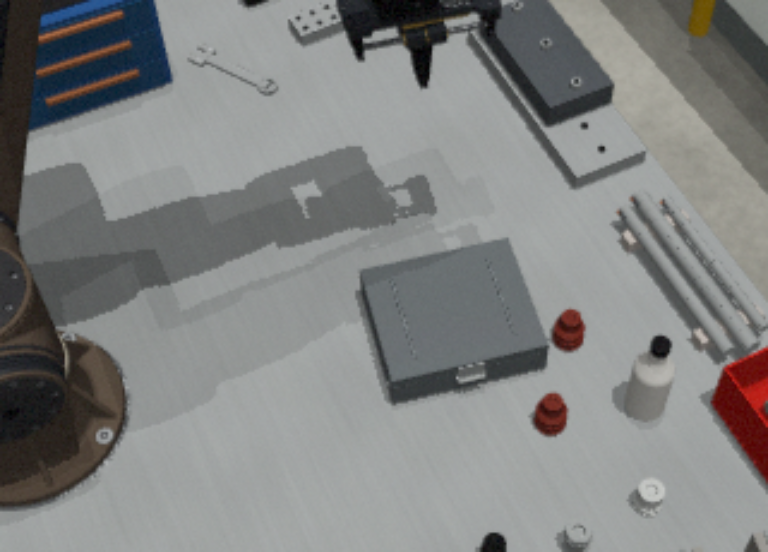

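The lid is shut flat: its top is at 61 mm with a slope under 0.002. The cups and bottle are standing where they were, and the arm is clear.

```bash
python3 -c "
from h import *
s=env.state(); print(s['t'],s['qvel'].round(3),s['ft_force'].round(1)); print(job.job_done())"
```

```text
14.95 [-0.049 -0.003  0.012 -0.008 -0.004 -0.018] [-0.1 -0.7 -0.5]
the job is handed in; nothing more can be done
None
```

The drill case is shut: I folded the rack flat first, then closed the lid over it. The job was handed in at about 15 s of the 53 s allowed.

- **Rack:** With the fingers shut, I pushed it over from its outer side in small steps at about 2–4 N. I then pressed it to its stop, where the wrist read about 31 N. The panel measured level at about 43 mm, which is its folded height, and the lid was still open at about 1.73 rad.
- **Lid:** I pushed it over from behind at about 2 N and pressed it onto the rim, where the wrist read about 23 N. Its top then measured about 61 mm in both cameras, sloping by less than 0.002.
- **Case and bystanders:** The case's front wall was within about 2 mm of where it started. In the pictures, the cups, bottle, collet and wrench stand where they were. I judged the bystanders by eye and did not measure them. The setup block was not clearly identified in the last pictures, but the arm never went near the bench away from the case.
- **Arm:** It ended clear of everything, with no contact force at the wrist.

No check failed. The two cameras disagreed by about 3 mm on the case's position along its y axis, so I used the contact force to find the stops.

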